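# Mount a wood blank between lathe centres and hold the sanding block ready above it

## Task

Mount the round wood blank in the little lathe: lay it in the two cradles, then slide the tailstock up (it has an orange tab to grip) until both pointed centres sit home in the blank's end holes and lift it clear of the cradles. Then pick up the cork sanding block, carry it over to the lathe without bumping the tailstock or anything else of the lathe, and hold it still, level, groove down, hovering about a centimetre above the middle of the blank and lined up with it, ready for me to switch the lathe on; it must never touch the blank. Finish still holding the block there, and leave the mug, the bottle and the spool of thread alone.

Things in the scene. Friction and masses are not known exactly. Their poses are not given: they have to be found in the camera images.
- lathe: Mini wood lathe fixed to the worktop: green headstock at its +y end (from y = 84 mm, 134 mm high, 82 mm wide), tailstock at -y, bed of two aluminium rails along its y (y -215 to 185 mm, 68 mm wide, top at 35 mm). Origin on the worktop below centre_line. Two grey V cradles, 10 mm thick, at y = -45 and +45 mm; fingers fit between them down to the rails.
- centre_line (a point): Middle of the mounted blank: on the line through both centres, 85 mm above the lathe's origin, lathe's axes (y towards the headstock, z up). The headstock's cone points to -y, its tip at y = 72 mm. A blank in the cradles lies 2.5 mm below this line; let down within 5 mm sideways it slides into the V. Lay it clear of both cone tips.
- tailstock (a joint): Slide of the tailstock to the lathe's +y, m: 0 fully back (starts at 0 to 0.015), about 0.055 with both cones home in the blank (8 mm deep in each hole), stop at 0.075 without it. Drags with 4 N, stays where left. Its cone's tip is at lathe y = -0.127 + value. Pushing it shoves the blank along the cradles onto the headstock's cone and lifts it 2.5 mm.
- tail_tab (a point): Grip point in the orange push tab on top of the tailstock, 132 mm above the worktop, lathe's axes. The tab is 14 mm thick along y, 36 mm wide along x, from 109 to 147 mm above the worktop; below it is the tailstock's flat top. The tip of its cone is 45 mm ahead (+y) of this point, the back of its handwheel 42 mm behind.
- blank: Round light wood blank, 26 mm diameter, 160 mm long along its own y, 70 g or so. Origin on its side, 13 mm from the axis, halfway along (the blank may roll: use blank_mid). In each end a centred hole, 10 mm wide and 12 mm deep. Both ends are alike.
- blank_mid (a point): Centre of the blank, on its axis; y along the axis.
- sanding_block: Cork contour sanding block, 42 mm wide (x), 90 mm long (y), 40 mm high, about 60 g, standing groove down on the worktop. A half-round groove of 15 mm radius, lined with red-brown sandpaper, runs along its whole underside along y. Origin in the middle of the underside, in the plane of the two lower edges, z up. Both ends are alike.
- block_under (a point): The same point: middle of the block's underside, between the two lower edges, with the block's axes.
- mug: Green and white mug, 101 mm high, 78 mm wide, 116 mm with its handle; origin under its centre. Bystander.
- oil_bottle: Small green bottle with a black cap, 43 mm diameter, 96 mm high; origin under its centre. Bystander.
- orange_spool: Upright spool of orange thread, 29 mm diameter, 46 mm high; origin under its centre. Bystander.
There are look-alikes about, which are no part of the job. There is more than one size of the sanding_block; the job needs the smallest.

How it is judged:
On the way, in this order (a step that is already met when the one before it is completed fails the run):
1. the blank lies in both cradles, let go, the tailstock not yet home (x of blank_mid in the frame of centre_line between -0.002 and 0.002 m and z of blank_mid in the frame of centre_line between -0.005 and 0.0005 m and angle between the y axis of blank_mid and the y axis of centre_line, either way round below 0.03 rad and value of joint tailstock below 0.05 m and contact force between blank and the fingers below 0.1 N), for 0.2 s.
2. the tailstock is home and the blank hangs on the two centres, clear of the cradles (value of joint tailstock between 0.0515 and 0.058 m and distance between blank_mid and centre_line below 0.0025 m and z of blank_mid in the frame of centre_line above -0.0015 m and angle between the y axis of blank_mid and the y axis of centre_line, either way round below 0.02 rad and contact force between blank and the fingers below 0.1 N), for 0.2 s.
At the end, for the whole second after the job is handed in: Blank on both centres (within 2.5 mm, at most 1.5 mm low; tailstock 51.5 to 58 mm). Block still, held by the fingers alone: underside 2 to 18 mm above the blank, within 6 mm of its axis and 15 mm of its middle, parallel and level within 0.1 rad; block and arm touch neither blank nor lathe (value of joint tailstock between 0.0515 and 0.058 m and distance between blank_mid and centre_line below 0.0025 m and z of blank_mid in the frame of centre_line above -0.0015 m and angle between the y axis of blank_mid and the y axis of centre_line, either way round below 0.02 rad and z of block_under in the frame of centre_line between 0.015 and 0.031 m and x of block_under in the frame of centre_line between -0.006 and 0.006 m and y of block_under in the frame of centre_line between -0.015 and 0.015 m and angle between the y axis of sanding_block and the y axis of centre_line, either way round below 0.1 rad and angle between sanding_block's own z axis and vertical below 0.1 rad and contact force between sanding_block and the fingers above 1 N and contact force between sanding_block and blank below 0.05 N and contact force between sanding_block and lathe below 0.05 N and contact force between each of blank, lathe and the arm below 0.05 N and linear speed of sanding_block below 0.02 m/s and angular speed of sanding_block below 0.15 rad/s); the arm keeps its last pose, push and grip.
It fails at once if the sanding block touched the blank (contact force between sanding_block and blank above 0.3 N).
It fails at once if the sanding block bumped the lathe or its tailstock (contact force between sanding_block and lathe above 0.3 N).
It fails at once if the mug was disturbed (distance of mug from where it was at the start of the episode above 0.015 m).
It fails at once if the bottle was disturbed (distance of oil_bottle from where it was at the start of the episode above 0.015 m).
It fails at once if the spool of thread was disturbed (distance of orange_spool from where it was at the start of the episode above 0.015 m).
It also fails if it takes over 61 s, if anything falls off the work surface, if the arm or the gripper's body presses on something with over 40 N, if the wrist force passes 120 N, or if a joint passes its speed limit or range.

## Robot

A 6-joint arm with a two-finger parallel gripper is mounted at the origin on the work surface; the furniture and walls round the work are solid. World frame = base frame: x ahead of the robot, y to its left, z up, the work surface at z = 0. Lengths are in m, angles in rad, forces in N, time in s.
With the tool pointing down it reaches from about 0.425 to 0.95 m from the base axis. Payload 3.5 kg.
Tool frame: the origin (TCP) lies midway between the tips of the shut fingers; the grasp point (between the pads) lies 19 mm behind it; z points along the fingers, y is the line along which they close (so a half turn about z gives the same grasp; the last joint's range is limited). The gripper opens to 85 mm and grips with 20 to 120 N. Pads are 22 mm wide; open, the fingers measure 114 mm over their backs; the gripper's body (76 mm by 85 mm) begins 54 mm behind the grasp point. The pads swing forward as they close: fully open they stand 13 mm farther back than shut.
Start: joints at [-1.335, 0.286, 1.577, -0, 1.279, -0.15], TCP at [0.254, -0.625, 0.194] pointing down, gripper open.
Joint ranges: [-2.77, 2.77], [-0.9, 2.22], [0.21, 2.48], [-1.53, 4.67], [0.24, 2.81], [-2.84, 2.84]. Speed limits (rad/s): [2.79, 2.79, 3.14, 3.14, 3.14, 3.14].

## Interface

Orientations are given as [roll, pitch, yaw] about the fixed x, y, z axes, in that order (R = Rz(yaw) Ry(pitch) Rx(roll)).
In Python, from plant import bot, imaging, finder gives the robot as it stands.
- The arm moves only by the tool step_arm, never from a script. Its argument "plan" is a list of rows, each a list of 7 numbers: the shift along the tool's x, y, z in units of 30 mm (1.0 is 30 mm), then the turn, a rotation vector about the tool's x, y, z in rad, then the opening, from -1 (shut) to 1 (fully open). A call has 1 to 20 rows; each row is the pose to reach, as a shift and turn from the pose commanded when the call began, along the tool's axes at that moment; what a row does not reach only later rows make up. A row lasts 1/12 s, in which the tool goes at most 41.7 mm and 7.16 degrees, less where a joint would pass 70% of its speed; a pose out of reach is approached as far as the arm can. A call with a gripper value outside its range is refused whole. The fingers move at their own pace and stop on an object; the grip force is fixed at half the most. Time passes only in rows, so rows that repeat a pose let the fingers close. It gives the time, the measured TCP pose, the force, the opening and the grip force at its end, in the units of the state.
- bot.read_state(): the state, without advancing time (a new reading comes with each control period).
- imaging.get_image(name): name is "side" or "top"; returns the picture (480x640x3 uint8, red, green, blue); there is no depth.
- imaging.calibration(name): a dict with "intrinsics" (3x3 intrinsics, pixels), "extrinsics" (4x4, takes a point from world to camera coordinates). Camera axes: x right, y up, looking along -z (the intrinsics and any distortion apply to the point x, -y, -z); pixel columns grow to the right and rows downward; lengths in m; the calibration is good to about 2 mm. A picture is of the moment at which its call begins. calibration takes no time and is no camera call.
- bot.close_job(): hands the job in; it is judged then, once.
Trained networks look in the newest picture that a camera, given by its name, has taken for a name from the list of things; names that differ only in an ending like _2 or _b are one class to them, and where a whole thing is asked for, a point or a joint stands for the part that bears it (a point fixed in the world has none). Each returns a list of dicts, best first, with "p" (0 to 1); they miss things now and then, are a little off and sometimes report something else, mostly with a low value. They report only what shows in the picture. A call takes as long as a camera call. They do not tell look-alikes from the thing itself.
- finder.boxes_of(camera, label): "point" ([x, y, z] in m, in the coordinates of the camera as it stood for that picture, good to about 4 mm: the middle of the surface that is visible of it).
- finder.cut_out(camera, label): "mask" (480x640 bool, what is visible of it).
- finder.landmark_of(camera, label): "point" ([x, y, z] in m, in the coordinates of the camera as it stood for that picture, good to about 4 mm: a listed point, or the origin of a listed thing).
The state is a dict: "time": time; "qpos": joint angles; "joint_vel": joint speeds; "joint_torque": joint torques, N m; "ee_pos": TCP position; "eef_rot": TCP orientation; "contact_force": force on the tool from outside, world axes, zero at the start; "moment": the same for the moment, N m; "grip_width": finger opening in m; "grasp_force": force on a finger pad.
Only numpy, scipy, OpenCV 4.12 (cv2) and the standard library are available. Lean on these libraries where they do the work, as an engineer would, in place of code of your own. Each camera call takes 0.05 s, during which the arm holds its last target. There are 200 camera calls.

## Working session

There is one attempt and no reset: what is moved stays moved. The work goes in short steps, Python scripts to look and compute and a tool call to move; the robot and the scene stay as the last step left them, time stands still between calls to the robot, and variables do not carry over. Pictures are saved under pics/ and viewed, at most 10 in all, crops included, and the job is handed in when it is done.

Besides the shell and the picture viewer there is one more tool, called after "Request:" as a command line: name --pt "numbers of a row" for each row, then --argument value for the rest. step_arm: Moves the arm, as the interface text tells. Its arguments: {"type":"object","properties":{"plan":{"type":"array","items":{"type":"array","items":{"type":"number"}}}},"required":["plan"]}

```bash
mkdir -p pics; cat > h.py <<'E'
import numpy as np, cv2
from plant import bot, imaging, finder
def cal(n):
    c=imaging.calibration(n); return np.array(c["intrinsics"]),np.array(c["extrinsics"])
def save(n,f):
    im=imaging.get_image(n); cv2.imwrite("pics/"+f,cv2.cvtColor(im,cv2.COLOR_RGB2BGR)); return im
def w(n,p):
    K,E=cal(n); return (np.linalg.inv(E)@np.r_[p,1])[:3]
def ray(n,u,v):
    K,E=cal(n); d=np.linalg.inv(K)@[u,v,1]; d=np.array([d[0],-d[1],-d[2]]); Ei=np.linalg.inv(E)
    return Ei[:3,3],Ei[:3,:3]@d
def onz(n,u,v,z):
    o,d=ray(n,u,v); return o+d*(z-o[2])/d[2]
def tri(a,ua,b,ub):
    A=[];B=[]
    for n,u in((a,ua),(b,ub)):
        o,d=ray(n,*u); d/=np.linalg.norm(d); P=np.eye(3)-np.outer(d,d); A.append(P);B.append(P@o)
    return np.linalg.lstsq(np.vstack(A),np.hstack(B),rcond=None)[0]
def pix(n,p):
    K,E=cal(n); c=(E@np.r_[p,1])[:3]; q=K@[c[0],-c[1],-c[2]]; return q[:2]/q[2]
E
python3 - <<'E'
from h import *
np.set_printoptions(precision=4,suppress=True)
print(bot.read_state())
for n in("top","side"):
    save(n,n+"0.png"); print(n,imaging.calibration(n))
    for l in("centre_line","tail_tab","blank_mid","block_under","lathe","mug","oil_bottle","orange_spool"):
        print(n,l,[(round(r["p"],2),w(n,r["point"])) for r in finder.landmark_of(n,l)])
E
```

```text
{'time': 0.0, 'qpos': array([-1.335 ,  0.2872,  1.5782, -0.    ,  1.2786, -0.15  ]), 'joint_vel': array([-0.0004, -0.0013, -0.001 ,  0.0003,  0.0005,  0.0006]), 'joint_torque': array([ -0.0002, -40.5986, -29.2625,  -0.0001,   0.0058,  -0.    ]), 'ee_pos': array([ 0.2538, -0.6246,  0.1927]), 'eef_rot': array([-3.1392, -0.0003,  0.3858]), 'contact_force': array([-0.5548,  0.4282,  0.4314]), 'moment': array([ 0.0336, -0.0318,  0.0412]), 'grasp_force': 0.0, 'grip_width': 0.08528667102924539}
top {'intrinsics': array([[488.1606,   0.    , 318.2001],
       [  0.    , 488.1606, 234.478 ],
       [  0.    ,   0.    ,   1.    ]]), 'extrinsics': array([[-0.0097, -0.9996,  0.0266, -0.0667],
       [ 0.9839, -0.0048,  0.1784, -0.4578],
       [-0.1782,  0.0279,  0.9836, -1.3999],
       [ 0.    ,  0.    ,  0.    ,  1.    ]])}
top centre_line [(0.83, array([0.5083, 0.1514, 0.0829]))]
top tail_tab [(0.88, array([ 0.4832, -0.0048,  0.1282]))]
top blank_mid [(0.91, array([ 0.4774, -0.258 ,  0.0128]))]
top block_under [(0.86, array([ 0.4885, -0.3995, -0.0044])), (0.78, array([ 0.508 , -0.5596, -0.00
[... 554 characters left out ...]
11],
       [ 0.0558, -0.7528,  0.6559, -1.678 ],
       [ 0.    ,  0.    ,  0.    ,  1.    ]])}
side centre_line [(0.7, array([0.5076, 0.1474, 0.0845]))]
side tail_tab [(0.58, array([ 0.4902, -0.0065,  0.1324]))]
side blank_mid [(0.67, array([ 0.4795, -0.2561,  0.0138]))]
side block_under [(0.85, array([ 0.4873, -0.4002,  0.004 ])), (0.64, array([ 0.3234, -0.5588,  0.0019])), (0.6, array([ 0.5104, -0.5607,  0.0036]))]
side lathe [(0.97, array([ 0.5077,  0.1514, -0.004 ])), (0.74, array([ 0.4896, -0.0098,  0.1323]))]
side mug [(0.67, array([ 0.3405,  0.2921, -0.003 ]))]
side oil_bottle [(0.64, array([ 0.4643,  0.4535, -0.0026]))]
side orange_spool [(0.51, array([ 0.4485, -0.1295, -0.0043]))]
```

View pics/top0.png

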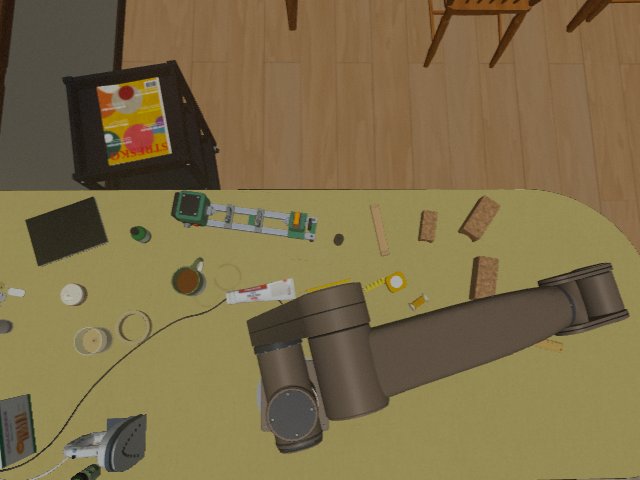

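View pics/side0.png

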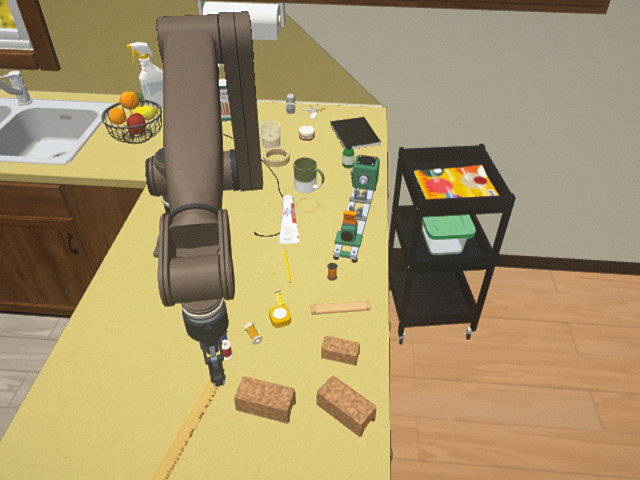

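Top view: lathe at about (245,215), its orange tab (297,218), blank (379,230), spool of thread (338,239), mug (187,280), bottle (140,234). Block candidates, all cork: (428,226), (480,218) and (485,278). The one at (428,226) (side view (340,349)) looks smallest, so I choose it. Next I check it in a crop and by silhouette fits.

```bash
cat >> h.py <<'E'
from scipy.optimize import minimize
def hullmask(n,P,S=4):
    q=np.array([pix(n,p) for p in P]); m=np.zeros((480,640),np.uint8)
    h=cv2.convexHull(q.astype(np.float32))[:,0]
    cv2.fillConvexPoly(m,np.round(h*16).astype(np.int32),255,cv2.LINE_AA,4); return m/255.
def box(x,y,yaw,sx,sy,z0,z1):
    c,s=np.cos(yaw),np.sin(yaw)
    return [(x+c*a-s*b,y+s*a+c*b,z) for a in(-sx/2,sx/2) for b in(-sy/2,sy/2) for z in(z0,z1)]
def cyl(x,y,yaw,r,L,zc):
    c,s=np.cos(yaw),np.sin(yaw); t=np.linspace(0,6.28,24)
    return [(x+c*r*np.cos(k)-s*b,y+s*r*np.cos(k)+c*b,zc+r*np.sin(k)) for k in t for b in(-L/2,L/2)]
def fit(masks,mod,x0,step):
    f=lambda p:sum(np.abs(hullmask(n,mod(*p))-m).sum()/m.sum() for n,m in masks)
    S=np.vstack([x0]+[np.array(x0)+np.eye(len(x0))[i]*step[i] for i in range(len(x0))])
    r=minimize(f,x0,method="Nelder-Mead",options=dict(initial_simplex=S,xatol=1e-4,fatol=1e-4)); return r.x,r.fun
def masks_at(l,p):
    out=[]
    for n in("top","side"):
        imaging.get_image(n)
        c=[(np.hypot(*(np.argwhere(r["mask"]).mean(0)[::-1]-pix(n,p))),r["mask"].astype(float)) for r in finder.cut_out(n,l)]
        if c:
            c=min(c,key=lambda t:t[0]); print(l,n,"off",c[0].round(1),c[1].sum()); 
            if c[0]<20: out.append((n,c[1]))
    return out
E
python3 - <<'E'
from h import *
np.set_printoptions(precision=4,suppress=True)
m=masks_at("blank",(.478,-.257,.013))
for mm in (m,m[:1],m[1:]): print(fit(mm,lambda x,y,a:cyl(x,y,a,.013,.16,.013),[.478,-.257,.1],[.01,.01,.1]))
print("h",fit(m,lambda x,y,a,z:cyl(x,y,a,.013,.16,z),[.478,-.257,.1,.013],[.01,.01,.1,.01]))
for p in((.488,-.4),(.509,-.56),(.325,-.56)):
    m=masks_at("sanding_block",(*p,.02))
    print("block",p,min((fit(m,lambda x,y,a,sx,sy,h:box(x,y,a,sx,sy,0,h),[*p,a,.045,.1,.045],[.01,.01,.1,.01,.01,.01]) for a in(-.4,0,.4)),key=lambda t:t[1]))
for l in("centre_line","tail_tab"):
  for n in("top","side"):
    P=[]
    for i in range(6):
        imaging.get_image(n); r=finder.landmark_of(n,l)
        if r: P.append(w(n,r[0]["point"]))
    P=np.array(P); print(l,n,np.median(P,0),P.std(0))
a=imaging.get_image("top")[175:265,160:460]; b=imaging.get_image("side")[140:440,230:400]
a=cv2.resize(a,None,fx=2.6,fy=2.6,interpolation=3); cv2.imwrite("pics/c_top.png",a[:,:,::-1])
b=cv2.resize(imaging.get_image("side")[145:270,310:400],None,fx=4.6,fy=4.6,interpolation=3); cv2.imwrite("pics/c_side.png",b[:,:,::-1])
E
```

```text
blank top off 0.8 445.0
blank side off 0.4 584.0Traceback (most recent call last):
  File "<stdin>", line 4, in <module>
  File "h.py", line 35, in fit
    r=minimize(f,x0,method="Nelder-Mead",options=dict(initial_simplex=S,xatol=1e-4,fatol=1e-4)); return r.x,r.fun
    res = _minimize_neldermead(fun, x0, args, callback, bounds=bounds,
                               **options)
    fxr = func(xr)
    fx = function(np.copy(x), *(wrapper_args + args))
  File "h.py", line 33, in <lambda>
    f=lambda p:sum(np.abs(hullmask(n,mod(*p))-m).sum()/m.sum() for n,m in masks)
               ~~~^^^^^^^^^^^^^^^^^^^^^^^^^^^^^^^^^^^^^^^^^^^^^^^^^^^^^^^^^^^^^^
  File "h.py", line 33, in <genexpr>
    f=lambda p:sum(np.abs(hullmask(n,mod(*p))-m).sum()/m.sum() for n,m in masks)
                          ~~~~~~~~^^^^^^^^^^^
  File "h.py", line 23, in hullmask
    q=np.array([pix(n,p) for p in P]); m=np.zeros((480,640),np.uint8)
                ~~~^^^^^
  File "h.py", line 20, in pix
    K,E=cal(n); c=(E@np.r_[p,1])[:3]; q=K@[c[0],-c[1],-c[2]]; return q[:2]/q[2]
        ~~~^^^
  File "h.py", line 4, in cal
    c=imaging.calibration(n); return np.array(c["intrinsics"]),np.array(c["extrinsics"])
ValueError: time passes only in moves, steps and waits
```

Too many calibration calls; cache it.

```bash
sed -i 's/^def cal(n):/import functools\n@functools.lru_cache\ndef cal(n):/' h.py
python3 - <<'E'
from h import *
np.set_printoptions(precision=4,suppress=True)
m=masks_at("blank",(.478,-.257,.013))
for mm in (m,m[:1],m[1:]): print(fit(mm,lambda x,y,a:cyl(x,y,a,.013,.16,.013),[.478,-.257,.1],[.01,.01,.1]))
print("h",fit(m,lambda x,y,a,z:cyl(x,y,a,.013,.16,z),[.478,-.257,.1,.013],[.01,.01,.1,.01]))
for p in((.488,-.4),(.509,-.56),(.325,-.56)):
    m=masks_at("sanding_block",(*p,.02))
    print("block",p,min((fit(m,lambda x,y,a,sx,sy,h:box(x,y,a,sx,sy,0,h),[*p,a,.045,.1,.045],[.01,.01,.1,.01,.01,.01]) for a in(-2,-1.6,-1.2,-.4,0,.4)),key=lambda t:t[1]))
for l in("centre_line","tail_tab"):
  for n in("top","side"):
    P=[]
    for i in range(6):
        imaging.get_image(n); r=finder.landmark_of(n,l)
        if r: P.append(w(n,r[0]["point"]))
    P=np.array(P); print(l,n,np.median(P,0),P.std(0))
a=imaging.get_image("top")[175:265,160:460]
a=cv2.resize(a,None,fx=2.6,fy=2.6,interpolation=3); cv2.imwrite("pics/c_top.png",a[:,:,::-1])
b=cv2.resize(imaging.get_image("side")[145:270,310:400],None,fx=4.6,fy=4.6,interpolation=3); cv2.imwrite("pics/c_side.png",b[:,:,::-1])
E
```

```text
blank top off 1.2 380.0
blank side off 0.7 573.0
(array([ 0.4793, -0.2565, -1.3855]), np.float64(0.6039766442077887))
(array([ 0.4747, -0.2598,  0.2056]), np.float64(1.9992466460268319))
(array([ 0.4791, -0.2564, -1.378 ]), np.float64(0.176778564829073))
h (array([ 0.4853, -0.2097,  0.2818, -0.1174]), np.float64(3.355145550458633))
sanding_block top off 1.1 503.0
sanding_block side off 56.8 1982.0
block (0.488, -0.4) (array([ 0.4857, -0.4022, -1.7444,  0.0377,  0.0836,  0.0376]), np.float64(0.060180095895216924))
sanding_block top off 1.5 1082.0
sanding_block side off 2.3 2040.0
block (0.509, -0.56) (array([ 0.509 , -0.559 , -2.1927,  0.0567,  0.1214,  0.0541]), np.float64(0.11935250269873451))
sanding_block top off 1.7 1059.0
sanding_block side off 1.5 2052.0
block (0.325, -0.56) (array([ 0.3259, -0.5597, -1.7545,  0.0543,  0.1198,  0.0533]), np.float64(0.15575442862620145))
centre_line top [0.5086 0.1502 0.0821] [0.0009 0.0012 0.0014]
centre_line side [0.5056 0.1507 0.0862] [0.0013 0.0005 0.001 ]
tail_tab top [ 0.4826 -0.0041  0.1291] [0.0007 0.0011 0.0007]
tail_tab side [ 0.4922 -0.0081  0.1303] [0.0015 0.0026 0.0017]
```

View pics/c_top.png

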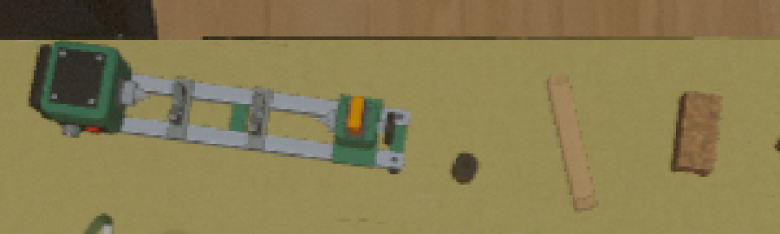

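View pics/c_side.png

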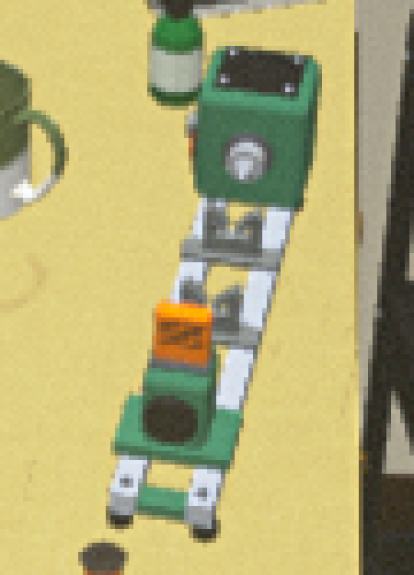

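Crop: the chosen block measures about 84 mm long against 120 mm for the other two, so it is the small one. In the top crop the rails run from (125,105) to (405,140), the cradles are at x=180 and 258, and the tab is at (355,115). The finder's two tab estimates disagree by 10 mm in x, so I measure the tab and rails from colour and edges.

```bash
python3 - <<'E'
from h import *
np.set_printoptions(precision=4,suppress=True)
m=masks_at("blank",(.478,-.257,.013))
B=lambda x,y,a:cyl(x,y,a,.013,.16,.013)
for mm in (m,m[:1],m[1:]): print("blank",fit(mm,B,[.478,-.257,-1.39],[.006,.006,.05]))
print("h",fit(m,lambda x,y,a,z:cyl(x,y,a,.013,.16,z),[.478,-.257,-1.39,.016],[.006,.006,.05,.01]))
m=masks_at("sanding_block",(.487,-.4,.02)); 
for mm in (m,m[:1],m[1:]):
    if mm: print("block",fit(mm,lambda x,y,a:box(x,y,a,.042,.09,0,.04),[.487,-.4,-1.74],[.006,.006,.05]))
im={n:imaging.get_image(n) for n in("top","side")}
roi={"top":(200,240,270,330),"side":(195,235,335,370)}
ms=[]
for n,i in im.items():
    h=cv2.cvtColor(i,cv2.COLOR_RGB2HSV); r=roi[n]; k=np.zeros((480,640))
    s=(slice(r[0],r[1]),slice(r[2],r[3])); hs=h[s].astype(int)
    k[s]=(hs[...,0]<19)&(hs[...,1]>150)&(hs[...,2]>70); ms.append((n,k)); print(n,"tab px",k.sum(),np.argwhere(k).mean(0)[::-1])
T=lambda x,y,a:box(x,y,a,.036,.014,.109,.147)
for mm in (ms,ms[:1],ms[1:]): print("tab",fit(mm,T,[.487,-.006,-.13],[.006,.006,.05]))
# rails
def grey(n):
    h=cv2.cvtColor(im[n],cv2.COLOR_RGB2HSV).astype(int); return (h[...,1]<60)&(h[...,2]>110)
g=grey("top"); up=[];lo=[]
for u in range(212,290):
    v=np.where(g[195:245,u])[0]+195
    if len(v): up.append((u,v.min()-.5)); lo.append((u,v.max()+.5))
g2=grey("side"); le=[];ri=[]
for v in range(180,258):
    u=np.where(g2[v,325:385])[0]+325
    if len(u): le.append((u.min()-.5,v)); ri.append((u.max()+.5,v))
for nm,n,L in(("up","top",up),("lo","top",lo),("le","side",le),("ri","side",ri)):
    P=np.array([onz(n,*p,.035)[:2] for p in L])
    k=np.ones(len(P),bool)
    for _ in range(6):
        c=np.polyfit(P[k,1],P[k,0],1); r=P[:,0]-np.polyval(c,P[:,1]); k=np.abs(r)<max(.0015,1.5*r[k].std())
    print(nm,"slope",c[0].round(4),"x at y=.15",np.polyval(c,.15).round(4),"n",k.sum(),"of",len(P), "yrange",P[k,1].min().round(3),P[k,1].max().round(3))
E
```

```text
blank top off 0.8 453.0
blank side off 0.7 580.0
blank (array([ 0.4793, -0.2566, -1.3867]), np.float64(0.3771857961423132))
blank (array([ 0.4769, -0.2557, -1.399 ]), np.float64(0.20986019131714495))
blank (array([ 0.4795, -0.2574, -1.3689]), np.float64(0.1633130493576741))
h (array([ 0.4796, -0.2558, -1.386 ,  0.0112]), np.float64(0.3736676532529736))
sanding_block top off 0.9 521.0
sanding_block side off 1.8 797.0
block (array([ 0.4872, -0.4028, -1.751 ]), np.float64(0.3580219130232595))
block (array([ 0.4851, -0.4022, -1.7809]), np.float64(0.13726995596703173))
block (array([ 0.4898, -0.4051, -1.7305]), np.float64(0.2125372106182498))
top tab px 31.0 [296.4839 220.8387]
side tab px 131.0 [349.1908 217.4885]
tab (array([ 0.4872, -0.0078, -0.0174]), np.float64(3.1177455567304495))
tab (array([ 0.4846, -0.0072, -0.0196]), np.float64(2.5396584440227707))
tab (array([ 0.4887, -0.0065,  0.0012]), np.float64(0.5305493189642269))
up slope 0.1403 x at y=.15 0.5419 n 60 of 78 yrange 0.016 0.246
lo slope 0.142 x at y=.15 0.4735 n 62 of 78 yrange 0.022 0.244
le slope 0.1413 x at y=.15 0.477 n 32 of 68 yrange -0.063 0.267
ri slope 0.1425 x at y=.15 0.5481 n 47 of 68 yrange -0.075 0.256
```

```bash
cat >> h.py <<'E'
from scipy.spatial.transform import Rotation as Ro
def go(p,yaw,quiet=False):
    s=bot.read_state(); R=Ro.from_euler("xyz",s["eef_rot"])
    d=R.inv().apply(np.array(p)-s["ee_pos"])/.03
    t=(R.inv()*Ro.from_euler("xyz",[np.pi,0,yaw])).as_rotvec()
    print("shift",d.round(3),"turn",t.round(4),"t",round(s["time"],2),"pos",s["ee_pos"].round(4),"yaw",s["eef_rot"].round(4),"q",s["qpos"].round(2))
E
python3 - <<'E'
from h import *
go((.478,-.2565,.10),.184)
E
```

```text
shift [11.543 -8.582  3.137] turn [-1.000e-04 -0.000e+00  2.018e-01] t 4.9 pos [ 0.254  -0.6253  0.1941] yaw [-3.1415 -0.      0.3858] q [-1.33  0.29  1.58  0.    1.28 -0.15]
```

Request:
step_arm --pt "11.54 -8.58 0 0 0 0.202 1" --pt "11.54 -8.58 0 0 0 0.202 1" --pt "11.54 -8.58 0 0 0 0.202 1" --pt "11.54 -8.58 0 0 0 0.202 1" --pt "11.54 -8.58 0 0 0 0.202 1" --pt "11.54 -8.58 0 0 0 0.202 1" --pt "11.54 -8.58 0 0 0 0.202 1" --pt "11.54 -8.58 0 0 0 0.202 1" --pt "11.54 -8.58 0 0 0 0.202 1" --pt "11.54 -8.58 0 0 0 0.202 1" --pt "11.54 -8.58 0 0 0 0.202 1" --pt "11.54 -8.58 3.1 0 0 0.202 1" --pt "11.54 -8.58 3.1 0 0 0.202 1" --pt "11.54 -8.58 3.1 0 0 0.202 1" --pt "11.54 -8.58 3.1 0 0 0.202 1"

```text
time: 6.15
ee_pos: [0.4753, -0.2544, 0.0971]
eef_rot: [-3.135, 0.006, 0.184]
contact_force: [-0.8, 0.5, 0.7]
grip_width: 0.0853
grasp_force: 0.0
```

```bash
python3 - <<'E'
from h import *
go((.478,-.2565,.004),.184)
E
```

```text
shift [0.095 0.108 3.102] turn [-0.0069  0.0059 -0.0001] t 6.15 pos [ 0.4753 -0.2544  0.0971] yaw [-3.1347  0.0059  0.184 ] q [-0.68  0.1   1.98 -0.    1.07  0.71]
```

Request:
step_arm --pt "0 0 1.6 0 0 0 1" --pt "0 0 2.6 0 0 0 1" --pt "0 0 3.2 0 0 0 1" --pt "0 0 3.2 0 0 0 1" --pt "0 0 3.2 0 0 0 1" --pt "0 0 3.2 0 0 0 -1" --pt "0 0 3.2 0 0 0 -1" --pt "0 0 3.2 0 0 0 -1" --pt "0 0 3.2 0 0 0 -1" --pt "0 0 3.2 0 0 0 -1" --pt "0 0 3.2 0 0 0 -1" --pt "0 0 3.2 0 0 0 -1" --pt "0 0 3.2 0 0 0 -1" --pt "0 0 3.2 0 0 0 -1"

```text
time: 7.32
ee_pos: [0.4779, -0.2565, 0.0051]
eef_rot: [-3.141, 0.0, 0.184]
contact_force: [-0.3, 0.3, 0.4]
grip_width: 0.0
grasp_force: 0.0
```

```bash
python3 - <<'E'
from h import *
im=imaging.get_image("side")[230:430,210:410]; im2=imaging.get_image("top")[190:310,320:440]
o=np.hstack([cv2.resize(im,(400,400),interpolation=3),cv2.resize(im2,(400,400),interpolation=3)]); cv2.imwrite("pics/g1.png",o[:,:,::-1])
E
```

```text
(no output)
```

View pics/g1.png

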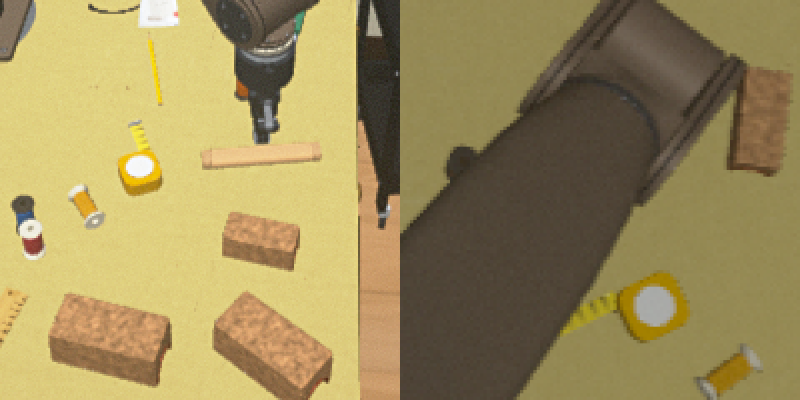

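The side crop shows the blank at (262,155) in the crop, rolled to -y of the shut fingers: they squeezed it out because they closed above its axis. I raise, measure again and go lower.

Request:
step_arm --pt "0 0 -1.4 0 0 0 -1" --pt "0 0 -2.8 0 0 0 -1" --pt "0 0 -4 0 0 0 -1" --pt "0 0 -4 0 0 0 1" --pt "0 0 -4 0 0 0 1" --pt "0 0 -4 0 0 0 1"

```text
time: 7.92
ee_pos: [0.4775, -0.2563, 0.1246]
eef_rot: [-3.141, 0.0, 0.184]
contact_force: [-0.0, -0.1, -0.5]
grip_width: 0.0357
grasp_force: 0.0
```

```bash
python3 - <<'E'
from h import *
np.set_printoptions(precision=4,suppress=True)
for n in("side","top"):
  imaging.get_image(n); print(n,[(round(r["p"],2),w(n,r["point"])) for r in finder.landmark_of(n,"blank_mid")])
m=masks_at("blank",(.478,-.285,.013))
B=lambda x,y,a:cyl(x,y,a,.013,.16,.013)
for mm in m: print("blank",fit([mm],B,[.478,-.285,-1.39],[.006,.006,.05]))
go((.478,-.285,.1),.184)
E
```

```text
side [(0.91, array([ 0.4804, -0.2564,  0.0137]))]
top []
blank top off 150.0 3033.0
blank side off 7.9 497.0
blank (array([ 0.4788, -0.2567, -1.3683]), np.float64(0.3505424705093305))
shift [-0.159  0.942  0.808] turn [-0.0012  0.001  -0.0003] t 8.32 pos [ 0.4776 -0.2564  0.1243] yaw [-3.1404  0.001   0.1837] q [-0.68  0.06  1.96  0.    1.11  0.71]
```

```bash
python3 - <<'E'
from h import *
np.set_printoptions(precision=1,suppress=True)
for p in((.478,-.2565,.005),(.478,-.2565,.013),(.478,-.2565,.026),(.478,-.2295,.005),(.478,-.2295,.03)): print(p,pix("side",p),(pix("side",p)-[210,230])*2)
print("now tip",pix("side",(.4776,-.2564,.1243)))
o=cv2.resize(imaging.get_image("side")[190:340,270:420],(600,600),interpolation=3); cv2.imwrite("pics/g2.png",o[:,:,::-1])
E
```

```text
(0.478, -0.2565, 0.005) [339.4 309.1] [258.8 158.2]
(0.478, -0.2565, 0.013) [339.5 307.1] [259.  154.3]
(0.478, -0.2565, 0.026) [339.6 303.9] [259.2 147.8]
(0.478, -0.2295, 0.005) [340.  301.7] [260.  143.3]
(0.478, -0.2295, 0.03) [340.2 295.5] [260.5 130.9]
now tip [340.4 278.2]
```

View pics/g2.png

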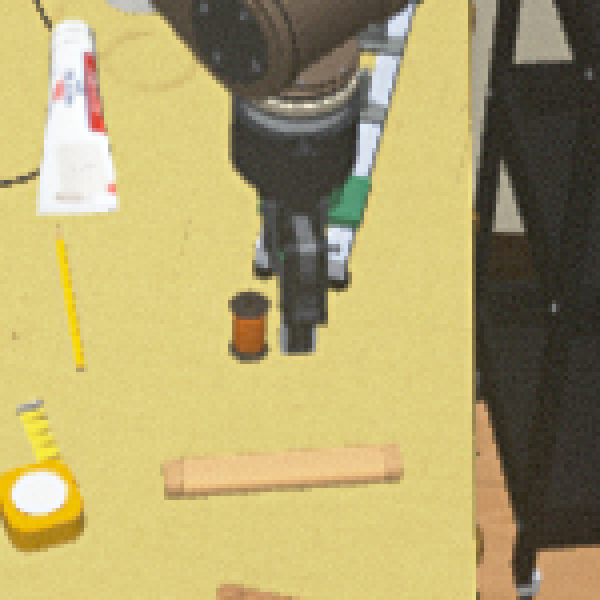

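```bash
python3 - <<'E'
from h import *
np.set_printoptions(precision=1,suppress=True)
def tips(p,yaw,w,back):
    y=np.array([np.sin(yaw),-np.cos(yaw),0])
    return [pix("side",np.array(p)+s*y*w/2+[0,0,back]) for s in(-1,1)]
print("init",tips((.254,-.625,.194),.386,.085,.013),pix("side",(.254,-.625,.194)))
print("now",tips((.4776,-.2564,.1243),.184,.085,.013))
im=cv2.imread("pics/side0.png"); d=im.max(2)<75
v,u=np.where(d[330:400,190:240]); 
for r in range(360,392,2):
    k=np.where(d[r,195:240])[0]+195; print(r,k.min() if len(k) else '',k.max() if len(k) else '')
s=imaging.get_image("side").max(2)<75
for r in range(255,284,2):
    k=np.where(s[r,334:358])[0]+334; print("n",r,k.min() if len(k) else '',k.max() if len(k) else '')
E
```

```text
init [array([214. , 358.3]), array([220.9, 393.6])] [218.2 379.3]
now [array([338.5, 263.1]), array([342.7, 286.7])]
360 218 221
362 206 221
364 208 221
366 209 221
368 210 222
370 210 223
372 210 222
374 211 223
376 212 224
378 211 224
380 212 221
382 215 222
384 216 221
386  
388  
390  
n 255 341 351
n 257 334 351
n 259 341 351
n 261 341 355
n 263 341 350
n 265 341 350
n 267 341 350
n 269 341 350
n 271 342 347
n 273 343 347
n 275 343 347
n 277 342 343
n 279  
n 281  
n 283
```

The seen fingertips stand about 9 px (roughly 30 mm) above where the reported TCP puts them, and the last closing touched nothing. So I descend in small guarded steps, watching the force.

Request:
step_arm --pt "0 0 1.4 0 0 0 1" --pt "0 0 2.8 0 0 0 1" --pt "0 0 4 0 0 0 1" --pt "0 0 4 0 0 0 1" --pt "0 0 4.2 0 0 0 1" --pt "0 0 4.2 0 0 0 1" --pt "0 0 4.4 0 0 0 1" --pt "0 0 4.4 0 0 0 1" --pt "0 0 4.4 0 0 0 1"

```text
time: 9.17
ee_pos: [0.479, -0.2575, -0.0051]
eef_rot: [3.139, -0.002, 0.184]
contact_force: [-0.4, 0.1, 0.4]
grip_width: 0.0857
grasp_force: 0.0
```

Request:
step_arm --pt "0 0 0.15 0 0 0 1" --pt "0 0 0.3 0 0 0 1" --pt "0 0 0.3 0 0 0 1"

```text
time: 9.42
ee_pos: [0.4774, -0.2562, -0.0165]
eef_rot: [-3.141, 0.001, 0.184]
contact_force: [0.3, 0.5, 0.2]
grip_width: 0.0855
grasp_force: 0.0
```

```bash
python3 - <<'E'
from h import *
go((.478,-.2565,0),.184)
im=imaging.get_image("side")
o=cv2.resize(im[230:340,290:400],(600,600),interpolation=3); cv2.imwrite("pics/g3.png",o[:,:,::-1])
E
```

```text
shift [ 0.016  0.012 -0.55 ] turn [-0.0009  0.0007 -0.0003] t 9.42 pos [ 0.4774 -0.2562 -0.0165] yaw [-3.1407e+00  7.0000e-04  1.8370e-01] q [-0.68  0.27  2.03  0.    0.84  0.71]
```

View pics/g3.png

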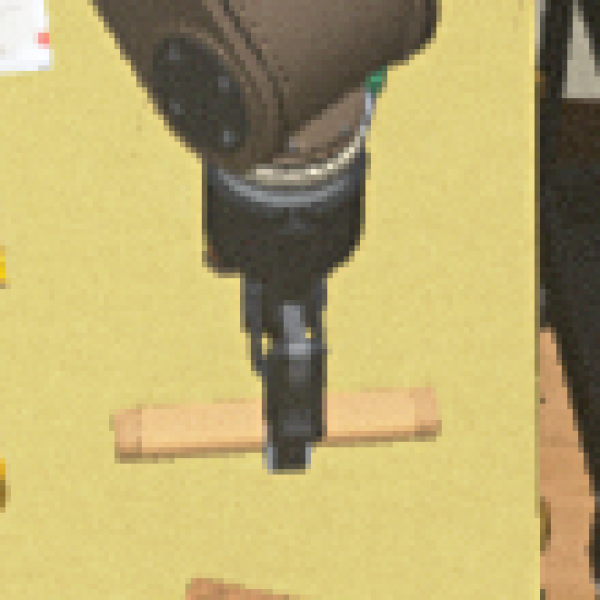

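The near fingertip is at px (343,316), about 25 mm above the table although TCP reports -16 mm. So the reported TCP is about 28 mm past the true tips. I find the table by a gentle touch to fix this offset.

Request:
step_arm --pt "0 0 0.2 0 0 0 1" --pt "0 0 0.4 0 0 0 1" --pt "0 0 0.5 0 0 0 1" --pt "0 0 0.5 0 0 0 1" --pt "0 0 0.5 0 0 0 1"

```text
time: 9.88
ee_pos: [0.4776, -0.2563, -0.0314]
eef_rot: [-3.141, 0.001, 0.184]
contact_force: [1.2, 0.5, 0.0]
grip_width: 0.0853
grasp_force: 0.0
```

Request:
step_arm --pt "0 0 0.1 0 0 0 1" --pt "0 0 0.1 0 0 0 1" --pt "0 0 0.1 0 0 0 1"

```text
time: 10.13
ee_pos: [0.4779, -0.2566, -0.0339]
eef_rot: [-3.141, 0.0, 0.184]
contact_force: [0.7, 0.0, -1.0]
grip_width: 0.0855
grasp_force: 0.0
```

Request:
step_arm --pt "0 0 0.1 0 0 0 1" --pt "0 0 0.1 0 0 0 1" --pt "0 0 0.1 0 0 0 1"

```text
time: 10.38
ee_pos: [0.4778, -0.2565, -0.037]
eef_rot: [-3.141, 0.0, 0.184]
contact_force: [0.3, 0.4, -0.4]
grip_width: 0.0856
grasp_force: 0.0
```

Request:
step_arm --pt "0 0 0.1 0 0 0 1" --pt "0 0 0.1 0 0 0 1" --pt "0 0 0.1 0 0 0 1"

```text
time: 10.63
ee_pos: [0.4777, -0.2565, -0.0401]
eef_rot: [-3.141, 0.0, 0.184]
contact_force: [-0.4, -0.8, -0.6]
grip_width: 0.0853
grasp_force: 0.0
```

Request:
step_arm --pt "0 0 0.07 0 0 0 1" --pt "0 0 0.07 0 0 0 1" --pt "0 0 0.07 0 0 0 1"

```text
time: 10.88
ee_pos: [0.4778, -0.2565, -0.0421]
eef_rot: [-3.141, 0.0, 0.184]
contact_force: [0.3, -0.5, -0.6]
grip_width: 0.0852
grasp_force: 0.0
```

Request:
step_arm --pt "0 0 0.07 0 0 0 1" --pt "0 0 0.07 0 0 0 1" --pt "0 0 0.07 0 0 0 1"

```text
time: 11.13
ee_pos: [0.4778, -0.2565, -0.0442]
eef_rot: [-3.141, 0.0, 0.184]
contact_force: [-0.8, 0.7, -0.0]
grip_width: 0.0855
grasp_force: 0.0
```

Request:
step_arm --pt "0 0 0.07 0 0 0 1" --pt "0 0 0.07 0 0 0 1" --pt "0 0 0.07 0 0 0 1"

```text
time: 11.38
ee_pos: [0.4778, -0.2565, -0.0463]
eef_rot: [-3.141, 0.0, 0.184]
contact_force: [0.6, -0.3, 0.4]
grip_width: 0.0851
grasp_force: 0.0
```

```bash
python3 - <<'E'
from h import *
print(bot.read_state()["contact_force"])
s=imaging.get_image("side").max(2)<80
for r in range(306,328,2):
    k=np.where(s[r,330:356])[0]+330; print("n",r,k.min() if len(k) else '',k.max() if len(k) else '')
for z in(0,.01,.02): print(z,pix("side",(.486,-.2985,z)),pix("side",(.488,-.312,z)))
E
```

```text
[ 0.63739243 -0.28212307  0.42005305]
n 306 339 347
n 308 339 348
n 310 339 348
n 312 339 347
n 314 339 348
n 316 339 348
n 318 340 345
n 320 341 345
n 322 340 344
n 324  
n 326  
0 [341.42892767 322.55134041] [341.89624873 326.58108992]
0.01 [341.53465341 320.10398541] [342.00492009 324.13464914]
0.02 [341.64136066 317.63391028] [342.11460768 321.66533037]
```

Request:
step_arm --pt "0 0 0.08 0 0 0 1" --pt "0 0 0.08 0 0 0 1" --pt "0 0 0.08 0 0 0 1"

```text
time: 11.68
ee_pos: [0.4778, -0.2565, -0.0488]
eef_rot: [-3.141, 0.0, 0.184]
contact_force: [-0.0, -0.1, -0.2]
grip_width: 0.0854
grasp_force: 0.0
```

Request:
step_arm --pt "0 0 0.08 0 0 0 1" --pt "0 0 0.08 0 0 0 1" --pt "0 0 0.08 0 0 0 1"

```text
time: 11.93
ee_pos: [0.4783, -0.2569, -0.0503]
eef_rot: [3.141, -0.0, 0.184]
contact_force: [-0.7, 0.2, 4.1]
grip_width: 0.0853
grasp_force: 2.3
```

Request:
step_arm --pt "0 0 0.08 0 0 0 1" --pt "0 0 0.08 0 0 0 1" --pt "0 0 0.08 0 0 0 1"

```text
time: 12.18
ee_pos: [0.4783, -0.257, -0.0504]
eef_rot: [-3.141, 0.001, 0.184]
contact_force: [-7.0, 5.7, 20.7]
grip_width: 0.0858
grasp_force: 10.2
```

Contact with the table at reported z = -0.050 with the fingers open, so true TCP z = reported + 0.037. Now I back off and grasp.

Request:
step_arm --pt "0 0 -0.4 0 0 0 1" --pt "0 0 -0.65 0 0 0 1" --pt "0 0 -0.65 0 0 0 1" --pt "0 0 -0.65 0 0 0 -1" --pt "0 0 -0.65 0 0 0 -1" --pt "0 0 -0.65 0 0 0 -1" --pt "0 0 -0.65 0 0 0 -1" --pt "0 0 -0.65 0 0 0 -1" --pt "0 0 -0.65 0 0 0 -1" --pt "0 0 -0.65 0 0 0 -1" --pt "0 0 -0.65 0 0 0 -1"

```text
time: 13.1
ee_pos: [0.4778, -0.2565, -0.0341]
eef_rot: [-3.141, 0.0, 0.184]
contact_force: [0.2, 0.0, -0.8]
grip_width: 0.0239
grasp_force: 58.8
```

Request:
step_arm --pt "0 0 0 0 0 0 0" --pt "0 0 0 0 0 0 0" --pt "0 0 0 0 0 0 0" --pt "0 0 0.12 0 0 0 0" --pt "0 0 0.12 0 0 0 0" --pt "0 0 0.12 0 0 0 -1" --pt "0 0 0.12 0 0 0 -1" --pt "0 0 0.12 0 0 0 -1" --pt "0 0 0.12 0 0 0 -1" --pt "0 0 0.12 0 0 0 -1" --pt "0 0 0.12 0 0 0 -1"

```text
time: 14.02
ee_pos: [0.4783, -0.257, -0.037]
eef_rot: [3.141, -0.001, 0.184]
contact_force: [-0.3, -0.3, 3.6]
grip_width: 0.0238
grasp_force: 59.8
```

Request:
step_arm --pt "0 0 -0.4 0 0 0 -1" --pt "0 0 -1.7 0 0 0 -1" --pt "0 0 -3.1 0 0 0 -1" --pt "0 0 -4.5 0 0 0 -1" --pt "0 0 -5.73 0 0 0 -1" --pt "0 0 -5.73 0 0 0 -1" --pt "0.27 -1 -5.73 0 0 -0.1 -1" --pt "0.53 -2 -5.73 0 0 -0.2 -1" --pt "0.8 -3 -5.73 0 0 -0.3 -1" --pt "1.06 -4 -5.73 0 0 -0.4 -1" --pt "1.33 -5 -5.73 0 0 -0.5 -1" --pt "1.59 -6 -5.73 0 0 -0.6 -1" --pt "1.85 -7 -5.73 0 0 -0.7 -1" --pt "2.12 -8 -5.73 0 0 -0.8 -1" --pt "2.38 -9 -5.73 0 0 -0.9 -1" --pt "2.65 -10 -5.73 0 0 -1 -1" --pt "2.91 -11 -5.73 0 0 -1.1 -1" --pt "3.18 -12 -5.73 0 0 -1.2 -1" --pt "3.32 -12.54 -5.73 0 0 -1.246 -1" --pt "3.32 -12.54 -5.73 0 0 -1.246 -1"

```text
time: 15.68
ee_pos: [0.5062, 0.1344, 0.1341]
eef_rot: [-3.14, -0.001, 1.435]
contact_force: [-0.1, -0.3, -0.4]
grip_width: 0.0242
grasp_force: 59.1
```

```bash
python3 - <<'E'
from h import *
np.set_printoptions(precision=4,suppress=True)
go((.5072,.1307,.135),1.430); s=bot.read_state(); print(s["grip_width"],s["grasp_force"])
p=s["ee_pos"]+[0,0,.05]
m=masks_at("blank",p)
for mm in m: print(mm[0],fit([mm],lambda x,y,a:cyl(x,y,a,.013,.16,p[2]),[p[0],p[1],-.14],[.006,.006,.03]))
for n in("side","top"): print(n,[(round(r["p"],2),w(n,r["point"])) for r in finder.landmark_of(n,"blank_mid")])
a=imaging.get_image("side")[140:290,300:410]; b=imaging.get_image("top")[170:260,160:330]
o=np.zeros((545,780,3),np.uint8); o[:545,:400]=cv2.resize(a,(400,545),interpolation=3); o[:201,400:780]=cv2.resize(b,(380,201),interpolation=3)
cv2.imwrite("pics/g4.png",o[:,:,::-1])
E
```

```text
shift [-0.118  0.051 -0.031] turn [-0.0013 -0.0008  0.0049] t 15.68 pos [0.5062 0.1344 0.1341] yaw [-3.1403 -0.0008  1.4349] q [0.07 0.01 2.   0.   1.13 0.2 ]
0.024247794681446038 59.06771421432495
blank top off 21.7 119.0
blank side off 5.0 207.0
side (array([ 0.5071,  0.1332, -0.1104]), np.float64(0.7623946196836222))
side [(0.83, array([0.5076, 0.1339, 0.1869])), (0.54, array([0.5057, 0.132 , 0.1671]))]
top []
```

View pics/g4.png

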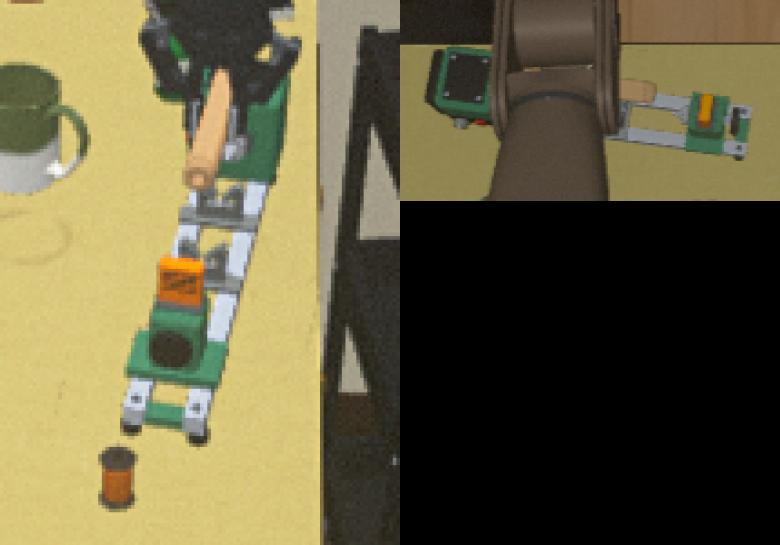

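The picture shows the blank held along the lathe above the cradles: near end at crop (198,180), cradles at (215,210) and (212,270). Next I get the side camera's x bias at the held blank and apply it to the rail midline.

```bash
python3 - <<'E'
from h import *
np.set_printoptions(precision=4,suppress=True)
s=bot.read_state(); p=s["ee_pos"]+[0,0,.05]; yaw=s["eef_rot"][2]; ax=np.array([np.cos(yaw),np.sin(yaw),0]); print(s["ee_pos"],yaw)
im=imaging.get_image("side"); m=max(finder.cut_out("side","blank"),key=lambda r:r["p"])["mask"]
h=cv2.cvtColor(im,cv2.COLOR_RGB2HSV).astype(int)
pr=hullmask("side",cyl(p[0],p[1],yaw-np.pi/2,.013,.16,p[2]))
for r in range(172,196,2):
    a=np.where(m[r,330:380])[0]+330; b=np.where(pr[r]>.5)[0]
    print(r,(a.min(),a.max(),a.mean()) if len(a) else '',(b.min(),b.max(),b.mean()) if len(b) else '')
# tailstock/tab column check: orange centre in side & top for predicted lathe hypotheses
for x0 in(.5077,.510,.5125):
    o=np.array([x0,.15,0]); a=np.array([.140,.990,0]); l=np.array([.990,-.140,0])
    T=o-.1575*a
    print(x0,"tab side",pix("side",T+[0,0,.147]-.007*a),pix("side",T+[0,0,.109]-.007*a),"tab top",pix("top",T+[0,0,.147]))
    for y in(-.045,.045): print("  cradle V side",pix("side",o+(y-.005)*a+[0,0,.066]),"top",pix("top",o+y*a+[0,0,.066]))
E
```

```text
[0.5071 0.1305 0.1344] 1.427929294481146
172 (np.int64(355), np.int64(362), np.float64(358.5)) (np.int64(354), np.int64(363), np.float64(358.5))
174 (np.int64(354), np.int64(362), np.float64(358.0)) (np.int64(353), np.int64(363), np.float64(358.0))
176 (np.int64(354), np.int64(362), np.float64(358.0)) (np.int64(353), np.int64(362), np.float64(357.5))
178 (np.int64(353), np.int64(362), np.float64(357.5)) (np.int64(352), np.int64(361), np.float64(356.5))
180 (np.int64(352), np.int64(361), np.float64(356.5)) (np.int64(351), np.int64(361), np.float64(356.0))
182 (np.int64(352), np.int64(360), np.float64(356.0)) (np.int64(351), np.int64(360), np.float64(355.5))
184 (np.int64(351), np.int64(360), np.float64(355.5)) (np.int64(350), np.int64(360), np.float64(355.0))
186 (np.int64(350), np.int64(359), np.float64(354.5)) (np.int64(349), np.int64(359), np.float64(354.0))
188 (np.int64(350), np.int64(359), np.float64(354.5)) (np.int64(349), np.int64(358), np.float64(353.5))
190 (np.int64(351), np.int64(358), np.float64(354.5)) (np.int64(349), np.int64(358), np.float64(353.5))
192 (np.int64(353), np.int64(355), np.float64(354.0)) (np.int64(351), np.int64(356), np.float64(353.5))
194  
0.5077 tab side [348.0204 212.3033] [347.5524 222.4641] tab top [295.7921 217.6344]
  cradle V side [353.9172 210.2741] top [258.0178 218.4005]
  cradle V side [358.8565 193.5349] top [227.373  214.2876]
0.51 tab side [348.8193 212.348 ] [348.3386 222.509 ] tab top [295.7908 216.8166]
  cradle V side [354.6512 210.315 ] top [258.0275 217.6282]
  cradle V side [359.563 193.573] top [227.3915 213.5163]
0.5125 tab side [349.6878 212.3966] [349.1932 222.5577] tab top [295.7894 215.9283]
  cradle V side [355.4492 210.3594] top [258.038  216.7892]
  cradle V side [360.331  193.6144] top [227.4116 212.6784]
```

Request:
step_arm --pt "0 0 1 0 0 0 -1" --pt "0 0 2 0 0 0 -1" --pt "0 0 2.6 0 0 0 -1" --pt "0 0 3 0 0 0 -1" --pt "0 0 3.2 0 0 0 -1" --pt "0 0 3.3 0 0 0 -1" --pt "0 0 3.3 0 0 0 -1" --pt "0 0 3.3 0 0 0 -1"

```text
time: 16.85
ee_pos: [0.5083, 0.1315, 0.0367]
eef_rot: [3.139, -0.0, 1.43]
contact_force: [-0.5, -0.7, -0.5]
grip_width: 0.0242
grasp_force: 59.1
```

Request:
step_arm --pt "0 0 0.06 0 0 0 -1" --pt "0 0 0.06 0 0 0 -1" --pt "0 0 0.06 0 0 0 -1"

```text
time: 17.1
ee_pos: [0.5075, 0.1315, 0.0343]
eef_rot: [3.14, -0.0, 1.43]
contact_force: [0.0, 0.3, -1.1]
grip_width: 0.0242
grasp_force: 59.1
```

Request:
step_arm --pt "0 0 0.05 0 0 0 -1" --pt "0 0 0.05 0 0 0 -1" --pt "0 0 0.05 0 0 0 -1"

```text
time: 17.35
ee_pos: [0.5075, 0.1316, 0.0329]
eef_rot: [3.141, -0.0, 1.43]
contact_force: [-2.1, 0.7, 3.5]
grip_width: 0.0241
grasp_force: 59.7
```

Request:
step_arm --pt "0 0 0 0 0 0 0.5" --pt "0 0 0 0 0 0 0.5" --pt "0 0 0 0 0 0 0.5" --pt "0 0 0 0 0 0 0.5" --pt "0 0 0 0 0 0 0.5" --pt "0 0 0 0 0 0 0.5" --pt "0 0 -1 0 0 0 0.5" --pt "0 0 -2 0 0 0 0.5" --pt "0 0 -3.3 0 0 0 0.5" --pt "0 0 -4.2 0 0 0 0.5" --pt "0 0 -4.2 0 0 0 0.5"

```text
time: 18.27
ee_pos: [0.5117, 0.1319, 0.1659]
eef_rot: [3.128, -0.003, 1.43]
contact_force: [0.4, 0.0, -0.7]
grip_width: 0.0646
grasp_force: 0.0
```

```bash
python3 - <<'E'
from h import *
np.set_printoptions(precision=4,suppress=True)
go((.5072,.1302,.135),1.430)
for l in("blank_mid","centre_line","tail_tab"):
  for n in("side","top"): imaging.get_image(n); print(l,n,[(round(r["p"],2),w(n,r["point"])) for r in finder.landmark_of(n,l)])
# tab in true frame: side camera col bias ~0.5px
m=masks_at("blank",(.507,.13,.0825))
for mm in m: print(mm[0],fit([mm],lambda x,y,a:cyl(x,y,a,.013,.16,.0825),[.507,.13,-.14],[.006,.006,.03]))
E
```

```text
shift [-0.078 -0.153  1.027] turn [ 0.0134 -0.0028 -0.    ] t 18.27 pos [0.5117 0.1319 0.1659] yaw [ 3.1282 -0.0028  1.43  ] q [ 0.06 -0.02  1.97  0.    1.18  0.2 ]
blank_mid side [(0.67, array([0.5061, 0.1338, 0.0841]))]
blank_mid top [(0.67, array([0.5049, 0.1299, 0.0814]))]
centre_line side [(0.9, array([0.5069, 0.1482, 0.0851])), (0.56, array([ 0.4884, -0.0088,  0.1307]))]
centre_line top [(0.3, array([ 0.4856, -0.4017,  0.0015]))]
tail_tab side [(0.65, array([ 0.4881, -0.0113,  0.1284])), (0.36, array([ 0.4888, -0.4011,  0.0018]))]
tail_tab top [(0.74, array([ 0.4823, -0.005 ,  0.1259])), (0.73, array([ 0.4867, -0.4015, -0.0026]))]
blank top off 17.7 169.0
top (array([ 0.5055,  0.1336, -0.1459]), np.float64(2.5305719921104535))
```

Blank lies at z ≈ 0.083, in the cradles. Next the tab.

Request:
step_arm --pt "-0.5 0 0 0 0 0.12 0.5" --pt "-1 0 0 0 0 0.24 0.5" --pt "-1.5 0 0 0 0 0.36 0.5" --pt "-2 0 0 0 0 0.48 0.5" --pt "-2.5 0 0 0 0 0.6 0.5" --pt "-3 0 0 0 0 0.72 0.5" --pt "-3.5 0 0 0 0 0.84 0.5" --pt "-4 0 0 0 0 0.96 0.5" --pt "-4.65 0 0 0 0 1.08 0.5" --pt "-4.65 0 0 0 0 1.2 0.5" --pt "-4.65 0 0 0 0 1.32 0.5" --pt "-4.65 0 0 0 0 1.44 0.5" --pt "-4.65 0 0 0 0 1.571 0.5" --pt "-4.65 0 0 0 0 1.571 0.5" --pt "-4.65 0 0 0 0 1.571 0.5"

```text
time: 20.32
ee_pos: [0.4875, -0.0067, 0.1582]
eef_rot: [3.142, -0.0, -0.138]
contact_force: [0.2, 0.6, 0.4]
grip_width: 0.0643
grasp_force: 0.0
```

```bash
python3 - <<'E'
from h import *
go((.4878,-.007,.081),-.1406)
E
```

```text
shift [0.011 0.009 2.574] turn [ 0.     -0.0002  0.0022] t 20.32 pos [ 0.4875 -0.0067  0.1582] yaw [ 3.1416e+00 -2.0000e-04 -1.3840e-01] q [-0.22 -0.1   2.06 -0.    1.18  1.49]
```

Request:
step_arm --pt "0 0 0.9 0 0 0 0.5" --pt "0 0 1.7 0 0 0 0.5" --pt "0 0 2.3 0 0 0 0.5" --pt "0 0 2.55 0 0 0 0.5" --pt "0 0 2.55 0 0 0 0.5" --pt "0 0 2.55 0 0 0 -1" --pt "0 0 2.55 0 0 0 -1" --pt "0 0 2.55 0 0 0 -1" --pt "0 0 2.55 0 0 0 -1" --pt "0 0 2.55 0 0 0 -1" --pt "0 0 2.55 0 0 0 -1" --pt "0 0 2.55 0 0 0 -1" --pt "0 0 2.55 0 0 0 -1"

```text
time: 21.4
ee_pos: [0.4885, -0.0072, 0.0832]
eef_rot: [3.141, -0.002, -0.141]
contact_force: [-1.7, -1.0, 5.3]
grip_width: 0.0131
grasp_force: 60.5
```

Request:
step_arm --pt "0 -0.15 -0.05 0 0 0 -1" --pt "0 -0.3 -0.05 0 0 0 -1" --pt "0 -0.45 -0.05 0 0 0 -1" --pt "0 -0.6 -0.05 0 0 0 -1" --pt "0 -0.75 -0.05 0 0 0 -1" --pt "0 -0.9 -0.05 0 0 0 -1" --pt "0 -1 -0.05 0 0 0 -1" --pt "0 -1 -0.05 0 0 0 -1" --pt "0 -1 -0.05 0 0 0 -1"

```text
time: 22.15
ee_pos: [0.4927, 0.0229, 0.0833]
eef_rot: [3.142, -0.003, -0.141]
contact_force: [4.9, -1.9, -3.1]
grip_width: 0.0129
grasp_force: 59.3
```

```bash
python3 - <<'E'
from h import *
np.set_printoptions(precision=4,suppress=True)
go((.4878,-.007,.081),-.1406)
for l in("blank_mid","tail_tab"):
  for n in("side","top"): imaging.get_image(n); print(l,n,[(round(r["p"],2),w(n,r["point"])) for r in finder.landmark_of(n,l)])
E
```

```text
shift [-0.022  1.011  0.076] turn [ 0.0001 -0.0028 -0.0004] t 22.15 pos [0.4927 0.0229 0.0833] yaw [ 3.1415 -0.0028 -0.141 ] q [-0.16  0.01  2.11 -0.    1.02  1.55]
blank_mid side [(0.68, array([0.5095, 0.1435, 0.083 ]))]
blank_mid top [(0.69, array([0.5067, 0.1404, 0.0782])), (0.18, array([ 0.4489, -0.128 , -0.0034]))]
tail_tab side [(0.7, array([0.4948, 0.0246, 0.1295]))]
tail_tab top []
```

Request:
step_arm --pt "0 -0.1 0 0 0 0 -1" --pt "0 -0.17 0 0 0 0 -1" --pt "0 -0.17 0 0 0 0 -1" --pt "0 -0.17 0 0 0 0 -1"

```text
time: 22.88
ee_pos: [0.4934, 0.0276, 0.0833]
eef_rot: [3.141, -0.003, -0.141]
contact_force: [5.4, -3.0, -2.8]
grip_width: 0.0127
grasp_force: 59.3
```

Request:
step_arm --pt "0 -0.07 0 0 0 0 -1" --pt "0 -0.07 0 0 0 0 -1" --pt "0 -0.07 0 0 0 0 -1"

```text
time: 23.13
ee_pos: [0.4936, 0.0295, 0.0833]
eef_rot: [3.141, -0.003, -0.141]
contact_force: [4.8, -4.6, -1.9]
grip_width: 0.013
grasp_force: 59.3
```

Request:
step_arm --pt "0 -0.07 0 0 0 0 -1" --pt "0 -0.07 0 0 0 0 -1" --pt "0 -0.07 0 0 0 0 -1"

```text
time: 23.38
ee_pos: [0.4939, 0.0315, 0.0833]
eef_rot: [3.141, -0.003, -0.141]
contact_force: [3.7, -4.6, -2.2]
grip_width: 0.0128
grasp_force: 59.3
```

Request:
step_arm --pt "0 -0.05 0 0 0 0 -1" --pt "0 -0.05 0 0 0 0 -1" --pt "0 -0.05 0 0 0 0 -1"

```text
time: 23.63
ee_pos: [0.4941, 0.0329, 0.0833]
eef_rot: [3.14, -0.003, -0.141]
contact_force: [4.3, -4.4, -2.3]
grip_width: 0.013
grasp_force: 59.4
```

Request:
step_arm --pt "0 -0.05 0 0 0 0 -1" --pt "0 -0.05 0 0 0 0 -1" --pt "0 -0.05 0 0 0 0 -1"

```text
time: 23.88
ee_pos: [0.4943, 0.034, 0.0833]
eef_rot: [3.14, -0.002, -0.141]
contact_force: [4.2, -5.9, -2.0]
grip_width: 0.0131
grasp_force: 59.4
```

```bash
python3 - <<'E'
from h import *
np.set_printoptions(precision=4,suppress=True)
for l in("blank_mid","tail_tab","centre_line"):
  for n in("side","top"):
    for _ in range(2): imaging.get_image(n); print(l,n,[(round(r["p"],2),w(n,r["point"])) for r in finder.landmark_of(n,l)[:1]])
E
```

```text
blank_mid side [(0.57, array([ 0.4906, -0.4003,  0.0029]))]
blank_mid side [(0.45, array([0.5115, 0.1509, 0.0862]))]
blank_mid top [(0.84, array([0.5068, 0.1476, 0.0851]))]
blank_mid top [(0.68, array([0.5061, 0.1465, 0.0827]))]
tail_tab side [(0.96, array([0.4961, 0.032 , 0.1288]))]
tail_tab side [(0.95, array([0.4962, 0.0343, 0.1309]))]
tail_tab top []
tail_tab top []
centre_line side [(0.71, array([0.5063, 0.1503, 0.0857]))]
centre_line side [(0.71, array([0.5054, 0.1495, 0.0867]))]
centre_line top [(0.59, array([0.5078, 0.1482, 0.0814]))]
centre_line top [(0.62, array([0.5081, 0.1495, 0.0817]))]
```

Request:
step_arm --pt "0 -0.04 0 0 0 0 -1" --pt "0 -0.04 0 0 0 0 -1" --pt "0 -0.04 0 0 0 0 -1"

```text
time: 25.33
ee_pos: [0.4943, 0.0343, 0.0832]
eef_rot: [3.138, -0.002, -0.141]
contact_force: [3.8, -9.7, -2.4]
grip_width: 0.0134
grasp_force: 59.4
```

Request:
step_arm --pt "0 -0.04 0 0 0 0 -1" --pt "0 -0.04 0 0 0 0 -1" --pt "0 -0.04 0 0 0 0 -1"

```text
time: 25.58
ee_pos: [0.4943, 0.0346, 0.0833]
eef_rot: [3.136, -0.002, -0.14]
contact_force: [2.5, -11.9, -2.7]
grip_width: 0.013
grasp_force: 59.5
```

Request:
step_arm --pt "0 -0.07 0 0 0 0 -1" --pt "0 -0.1 0 0 0 0 -1" --pt "0 -0.1 0 0 0 0 -1" --pt "0 -0.1 0 0 0 0 -1"

```text
time: 25.92
ee_pos: [0.4943, 0.035, 0.0833]
eef_rot: [3.131, -0.001, -0.14]
contact_force: [0.2, -20.9, -1.2]
grip_width: 0.013
grasp_force: 59.8
```

```bash
python3 - <<'E'
from h import *
np.set_printoptions(precision=4,suppress=True)
go((.4943,.0346,.0833),-.1406)
im=imaging.get_image("side")[140:290,310:410]; b=imaging.get_image("top")[170:260,160:330]
o=np.zeros((570,790,3),np.uint8); o[:,:380]=cv2.resize(im,(380,570),interpolation=3); o[:212,390:790]=cv2.resize(b,(400,212),interpolation=3); cv2.imwrite("pics/g5.png",o[:,:,::-1])
E
```

```text
shift [ 0.001  0.013 -0.001] turn [ 0.0109 -0.0012  0.0009] t 25.92 pos [0.4943 0.035  0.0833] yaw [ 3.1307 -0.0012 -0.1397] q [-0.13  0.01  2.1  -0.01  1.03  1.59]
```

View pics/g5.png

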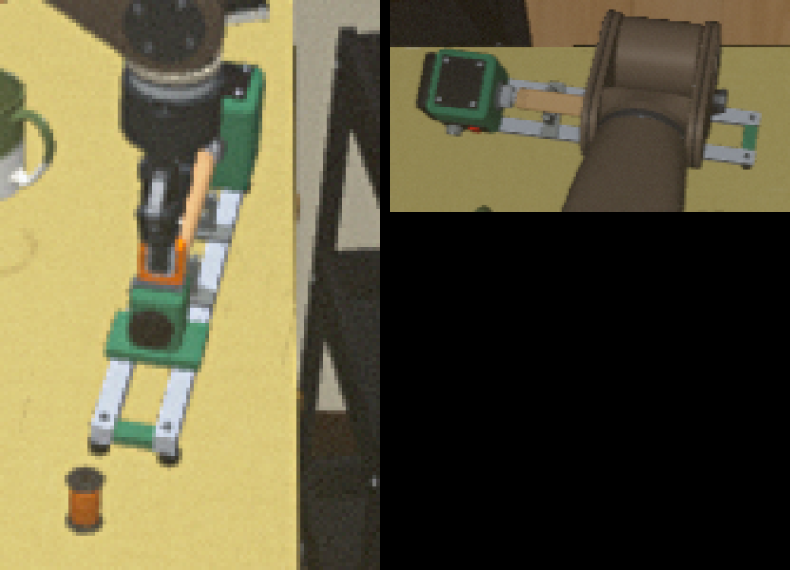

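The image shows the tailstock up and the blank against the headstock cone (top crop (515,98)). The force rise confirms it is home. I relax the push and let go.

Request:
step_arm --pt "0 0.1 0 0 0 0 -1" --pt "0 0.17 0 0 0 0 -1" --pt "0 0.17 0 0 0 0 -1" --pt "0 0.17 0 0 0 0 -1"

```text
time: 26.35
ee_pos: [0.4944, 0.0347, 0.0833]
eef_rot: [3.141, -0.003, -0.141]
contact_force: [5.3, -5.1, -3.0]
grip_width: 0.0129
grasp_force: 59.8
```

Request:
step_arm --pt "0 0.02 0 0 0 0 0.3" --pt "0 0.02 0 0 0 0 0.3" --pt "0 0.02 0 0 0 0 0.3" --pt "0 0.02 0 0 0 0 0.3" --pt "0 0.02 0 0 0 0 0.3" --pt "0 0.02 0 0 0 0 0.3" --pt "0 0.02 -1 0 0 0 0.3" --pt "0 0.02 -2 0 0 0 0.3" --pt "0 0.02 -3.3 0 0 0 0.3" --pt "0 0.02 -3.7 0 0 0 0.3" --pt "0 0.02 -3.7 0 0 0 0.3"

```text
time: 27.27
ee_pos: [0.4963, 0.0347, 0.1992]
eef_rot: [-3.141, -0.01, -0.141]
contact_force: [-0.7, 0.5, -0.5]
grip_width: 0.0554
grasp_force: 0.0
```

```bash
python3 - <<'E'
from h import *
np.set_printoptions(precision=4,suppress=True)
go((.487,-.4028,.193),-.18)
for l in("blank_mid","tail_tab"):
  for n in("side","top"):
    for _ in range(2): imaging.get_image(n); print(l,n,[(round(r["p"],2),w(n,r["point"])) for r in finder.landmark_of(n,l)[:1]])
E
```

```text
shift [ 1.742 14.482  0.22 ] turn [-0.0004 -0.0095  0.0389] t 27.27 pos [0.4963 0.0347 0.1992] yaw [-3.1414 -0.0095 -0.1411] q [-0.13 -0.12  2.    0.    1.25  1.58]
blank_mid side [(0.64, array([ 0.486 , -0.3992, -0.0017]))]
blank_mid side [(0.47, array([0.5121, 0.1483, 0.087 ]))]
blank_mid top [(0.74, array([0.5064, 0.1474, 0.0812]))]
blank_mid top [(0.75, array([0.5056, 0.1476, 0.0815]))]
tail_tab side [(0.93, array([0.4971, 0.0363, 0.1283]))]
tail_tab side [(0.57, array([0.4959, 0.0342, 0.1314]))]
tail_tab top []
tail_tab top []
```

Request:
step_arm --pt "0.16 1.3 0 0 0 0 1" --pt "0.32 2.6 0 0 0 0.039 1" --pt "0.48 3.9 0 0 0 0.039 1" --pt "0.64 5.2 0 0 0 0.039 1" --pt "0.8 6.5 0 0 0 0.039 1" --pt "0.96 7.8 0 0 0 0.039 1" --pt "1.12 9.1 0 0 0 0.039 1" --pt "1.28 10.4 0 0 0 0.039 1" --pt "1.44 11.7 0 0 0 0.039 1" --pt "1.6 13 0 0 0 0.039 1" --pt "1.77 14.3 1 0 0 0.039 1" --pt "1.77 14.49 2 0 0 0.039 1" --pt "1.77 14.49 3 0 0 0.039 1" --pt "1.77 14.49 3.8 0 0 0.039 1" --pt "1.77 14.49 3.8 0 0 0.039 1" --pt "1.77 14.49 3.8 0 0 0.039 1"

```text
time: 29.4
ee_pos: [0.4839, -0.4021, 0.0786]
eef_rot: [-3.139, 0.003, -0.18]
contact_force: [0.7, -0.3, 0.5]
grip_width: 0.0854
grasp_force: 0.0
```

```bash
python3 - <<'E'
from h import *
go((.487,-.4035,-.028),-.18)
E
```

```text
shift [0.119 0.037 3.551] turn [-0.0024  0.003  -0.0003] t 29.4 pos [ 0.4839 -0.4021  0.0786] yaw [-3.1392e+00  3.0000e-03 -1.8030e-01] q [-0.85  0.3   1.78  0.    1.06  0.9 ]
```

Request:
step_arm --pt "0.04 0 0.8 0 0 0 1" --pt "0.04 0 1.6 0 0 0 1" --pt "0.04 0 2.4 0 0 0 1" --pt "0.04 0 3.1 0 0 0 1" --pt "0.04 0 3.6 0 0 0 1" --pt "0.04 0 3.6 0 0 0 1" --pt "0.04 0 3.6 0 0 0 -1" --pt "0.04 0 3.6 0 0 0 -1" --pt "0.04 0 3.6 0 0 0 -1" --pt "0.04 0 3.6 0 0 0 -1" --pt "0.04 0 3.6 0 0 0 -1" --pt "0.04 0 3.6 0 0 0 -1" --pt "0.04 0 3.6 0 0 0 -1"

```text
time: 30.48
ee_pos: [0.4873, -0.4047, -0.0255]
eef_rot: [3.139, -0.003, -0.18]
contact_force: [-0.9, 0.6, 6.4]
grip_width: 0.0413
grasp_force: 61.7
```

Request:
step_arm --pt "0 0 -0.3 0 0 0 -1" --pt "0 0 -1 0 0 0 -1" --pt "0 0 -2 0 0 0 -1" --pt "0 0 -3 0 0 0 -1" --pt "0 0 -4 0 0 0 -1" --pt "0 0 -5 0 0 0 -1" --pt "0 0 -5.8 0 0 0 -1" --pt "0 0 -6.4 0 0 0 -1" --pt "0 0 -6.4 0 0 0 -1" --pt "0 0 -6.4 0 0 0 -1" --pt "0 0 -6.4 0 0 0 -1"

```text
time: 31.4
ee_pos: [0.4851, -0.4022, 0.1622]
eef_rot: [-3.14, 0.002, -0.18]
contact_force: [0.3, -0.3, -1.4]
grip_width: 0.0413
grasp_force: 61.2
```

```bash
python3 - <<'E'
from h import *
np.set_printoptions(precision=4,suppress=True)
go((.510,.1503,.165),1.43)
for n in("side","top"): imaging.get_image(n); print(n,[(round(r["p"],2),w(n,r["point"])) for r in finder.landmark_of(n,"block_under")])
E
```

```text
shift [ -2.485 -18.266  -0.051] turn [-0.0035  0.0003 -1.6102] t 31.4 pos [ 0.4851 -0.4022  0.1622] yaw [-3.1396  0.0025 -0.1802] q [-0.85  0.22  1.72 -0.    1.21  0.9 ]
side [(0.85, array([ 0.326 , -0.5605,  0.0019])), (0.77, array([ 0.5117, -0.5626,  0.0052])), (0.58, array([ 0.4852, -0.3999,  0.1913]))]
top [(0.75, array([ 0.3225, -0.5599, -0.0007]))]
```

Request:
step_arm --pt "-0.14 -1 0 0 0 0 -1" --pt "-0.28 -2 0 0 0 -0.1 -1" --pt "-0.41 -3 0 0 0 -0.21 -1" --pt "-0.55 -4 0 0 0 -0.32 -1" --pt "-0.69 -5 0 0 0 -0.43 -1" --pt "-0.83 -6 0 0 0 -0.54 -1" --pt "-0.96 -7 0 0 0 -0.65 -1" --pt "-1.1 -8 0 0 0 -0.76 -1" --pt "-1.24 -9 0 0 0 -0.87 -1" --pt "-1.38 -10 0 0 0 -0.98 -1" --pt "-1.51 -11 0 0 0 -1.09 -1" --pt "-1.65 -12 0 0 0 -1.2 -1" --pt "-1.79 -13 0 0 0 -1.31 -1" --pt "-1.93 -14 0 0 0 -1.42 -1" --pt "-2.07 -15 0 0 0 -1.53 -1" --pt "-2.2 -16 0 0 0 -1.61 -1" --pt "-2.34 -17 0 0 0 -1.61 -1" --pt "-2.48 -18 0 0 0 -1.61 -1" --pt "-2.52 -18.3 0 0 0 -1.61 -1" --pt "-2.52 -18.3 0 0 0 -1.61 -1"

```text
time: 33.27
ee_pos: [0.5094, 0.1523, 0.1633]
eef_rot: [-3.14, 0.0, 1.433]
contact_force: [-0.7, -0.5, -1.5]
grip_width: 0.041
grasp_force: 61.2
```

```bash
python3 - <<'E'
from h import *
np.set_printoptions(precision=4,suppress=True)
imaging.get_image("side");imaging.get_image("side")
go((.510,.1503,.0825),1.43)
print(bot.read_state()["grip_width"])
for n in("side","top"): 
  for l in("block_under","blank_mid"): print(n,l,[(round(r["p"],2),w(n,r["point"])) for r in finder.landmark_of(n,l)])
E
```

```text
shift [0.011 0.014 2.698] turn [-0.0011  0.001   0.0006] t 33.37 pos [0.5096 0.1501 0.1634] yaw [-3.1405  0.001   1.4306] q [ 0.1  -0.    1.96 -0.    1.19  0.24]
0.041280154372750545
side block_under [(0.8, array([ 0.3288, -0.5581, -0.0002])), (0.72, array([0.5151, 0.1534, 0.1924]))]
side blank_mid [(0.71, array([ 0.346 ,  0.2936, -0.0022])), (0.56, array([0.5109, 0.1534, 0.0869]))]
top block_under [(0.75, array([ 0.3225, -0.5599, -0.0007]))]
top blank_mid [(0.55, array([0.5062, 0.1466, 0.081 ])), (0.34, array([0.5093, 0.1489, 0.003 ]))]
```

Request:
step_arm --pt "0 0 0.6 0 0 0 -1" --pt "0 0 1.2 0 0 0 -1" --pt "0 0 1.7 0 0 0 -1" --pt "0 0 2 0 0 0 -1" --pt "0 0 2.2 0 0 0 -1" --pt "0 0 2.4 0 0 0 -1" --pt "0 0 2.5 0 0 0 -1" --pt "0 0 2.6 0 0 0 -1" --pt "0 0 2.65 0 0 0 -1" --pt "0 0 2.65 0 0 0 -1" --pt "0 0 2.65 0 0 0 -1" --pt "0 0 2.65 0 0 0 -1" --pt "0 0 2.65 0 0 0 -1"

```text
time: 34.65
ee_pos: [0.5103, 0.1506, 0.0851]
eef_rot: [3.141, -0.0, 1.43]
contact_force: [0.1, 0.4, -0.5]
grip_width: 0.0411
grasp_force: 61.2
```

```bash
python3 - <<'E'
from h import *
np.set_printoptions(precision=4,suppress=True)
im=imaging.get_image("side"); b=imaging.get_image("top")
go((.510,.1503,.0835),1.43); s=bot.read_state(); print(s["contact_force"],s["grip_width"])
for n in("side","top"): 
  for l in("block_under","blank_mid","tail_tab"): print(n,l,[(round(r["p"],2),w(n,r["point"])) for r in finder.landmark_of(n,l)])
o=np.zeros((570,790,3),np.uint8); o[:,:380]=cv2.resize(im[140:290,310:410],(380,570),interpolation=3); o[:212,390:790]=cv2.resize(b[170:260,160:330],(400,212),interpolation=3); cv2.imwrite("pics/g6.png",o[:,:,::-1])
E
```

```text
shift [-0.01  -0.003  0.046] turn [ 0.0004 -0.0001 -0.0001] t 34.75 pos [0.5101 0.1506 0.0849] yaw [ 3.1411 -0.0001  1.4299] q [0.1  0.09 2.02 0.   1.03 0.24]
[-0.4228  0.509  -0.3254] 0.04085968194616455
side block_under [(0.95, array([ 0.3264, -0.557 ,  0.0006])), (0.89, array([ 0.5092, -0.5586,  0.0034])), (0.87, array([0.5132, 0.1519, 0.1135]))]
side blank_mid [(0.65, array([0.5079, 0.1502, 0.083 ])), (0.35, array([0.466 , 0.4483, 0.0003]))]
side tail_tab [(0.77, array([0.4969, 0.0366, 0.1313]))]
top block_under [(0.97, array([ 0.3238, -0.559 , -0.0011])), (0.94, array([ 0.5043, -0.56  , -0.0018])), (0.4, array([0.4599, 0.4513, 0.0016])), (0.38, array([0.5125, 0.1514, 0.1097]))]
top blank_mid [(0.57, array([0.5088, 0.1504, 0.0037]))]
top tail_tab [(0.61, array([0.4886, 0.0383, 0.1284]))]
```

View pics/g6.png

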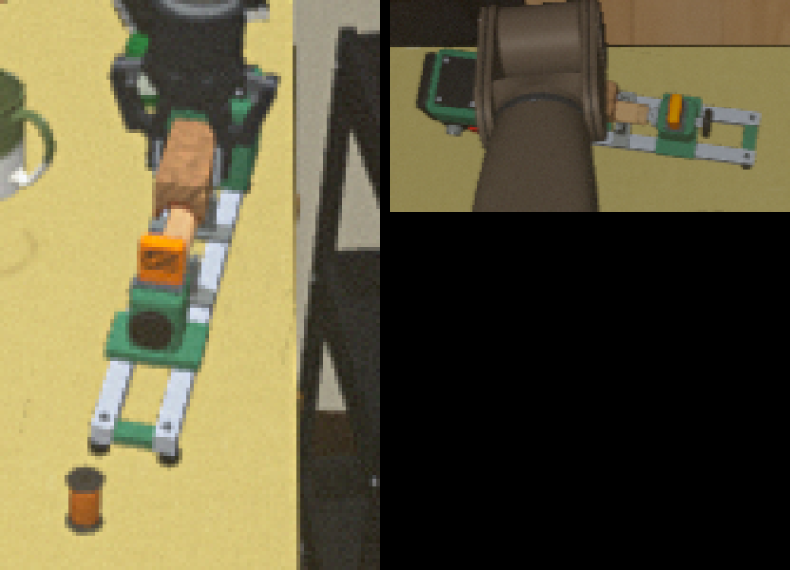

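The block hovers over the blank (side crop (185,160), blank end at (178,225)), clear of everything. I lower it 2 mm, settle and hand in.

Request:
step_arm --pt "0 0 0.03 0 0 0 -1" --pt "0 0 0.06 0 0 0 -1" --pt "0 0 0.06 0 0 0 -1" --pt "0 0 0.06 0 0 0 -1" --pt "0 0 0.06 0 0 0 -1" --pt "0 0 0.06 0 0 0 -1"

```text
time: 35.55
ee_pos: [0.51, 0.1505, 0.0829]
eef_rot: [3.142, -0.0, 1.43]
contact_force: [0.1, -0.3, 0.2]
grip_width: 0.0413
grasp_force: 61.2
```

```bash
python3 - <<'E'
from h import *
s=bot.read_state(); print(s["ee_pos"],s["contact_force"],abs(s["joint_vel"]).max())
print(bot.close_job())
E
```

```text
[0.51001049 0.15052349 0.08286397] [ 0.08256795 -0.31313352  0.23452529] 0.0019230293323340426
the job is handed in; nothing more can be done
None
```

I handed the job in at 35.6 s with no verdict shown: the blank is mounted between the two centres, and the arm is holding the small cork block still and level, groove down, about 1 cm above its middle.

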